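# Clamp a barometer cistern in the screw press

## Task

Slide the brass carriage with the wooden cistern along its channel until it is up against the stop under the screw press. Then wind the crank clockwise (seen from above) until the sprung pad just meets the cistern's brass cap, give it half a turn more, no further, and let go, leaving it clamped. Leave the other things on the bench where they are.

Things in the scene. Friction and masses are not known exactly. Their poses are not given: they have to be found in the camera images.
- press: screw press fixed to the bench, place and yaw vary. Origin on the bench under the screw axis; z up. Green column at x -107 to -69 mm, 60 mm wide; head at z 190 to 232 mm, 60 mm wide in y. Brass channel along y from y = -320 mm to a steel stop with its face at y = +35 mm; floor 20 mm above the bench, rails 36 mm high, 75 mm apart inside. The +x side is open
- cistern_top (a point): centre of the flat brass cap (58 mm across) of the round wooden cistern, about 100 mm above the bench. The cistern is fixed to the carriage, the cap 80 mm above the carriage's underside. Axes parallel to the press's. With the carriage against the stop this point lies on the screw axis
- carriage_slab (a point): middle of the carriage's slab: a loose brass slab 70 wide x 200 long x 18 mm, 0.8 kg with the cistern, sliding in the channel with 2.5 mm play each side. The point is half-way along and up; the front end is 100 mm in +y. It starts drawn out 70 to 140 mm towards the press's -y
- carriage_post (a point): point on the axis of the upright steel post (18 mm diameter, 80 mm tall) at the outer end of the carriage, by which it is moved; 150 mm in -y from the cistern's axis. The point is 57 mm above the slab and 23 mm below the post's top, about 95 mm above the bench
- crank_grip_center (a point): centre of the upright wooden grip (20 mm diameter, 58 mm tall, from 249 to 307 mm above the bench) on the crank arm; the point is 282 mm above the bench. It circles the screw axis at 60 mm radius at constant height. The grip spins freely on its pin, so it can be held with a constant hand orientation. Arm and hub reach 252 mm height
- crank_axis (a point): point on the vertical screw axis at the height of the crank grip's centre, 282 mm above the bench; its axes are the press's
- press_screw (a joint): angle of the crank in rad, growing clockwise seen from above; each full turn (6.283) lowers the pad by 24 mm. At 0 the grip lies in the press's +x direction and the pad's face is 134 mm above the bench. Starts between 0 and 3.5. Turning needs about 2 to 3 N at the grip; it stays where it is left
- pad_face (a point): centre of the underside of the round sprung pad (48 mm across) that hangs below the press head on the screw axis; it meets the cistern's cap when it has come down to the cap's height
- press_pad (a joint): how far the sprung pad has been pushed up into its holder, in m: 0 while it hangs free, growing after contact by 24 mm per turn of the crank (0.012 is half a turn). Spring 3.6 N at contact plus 1.2 N per mm. Full travel 22 mm
- bulb_cup_mid (a point): bystander: glass bulb with a short neck standing in a round pewter cup, 75 mm across, 121 mm high; point at its middle
- vernier_mid (a point): bystander: silver-plated vernier slider lying flat, a 32 x 140 x 8 mm bar with a block and thumb-screw, 30 mm high; point at its middle
- spanner_mid (a point): bystander: steel spanner lying flat, 140 mm long; point at its middle
- weight_mid (a point): bystander: brass weight with a knob, 56 mm across, 78 mm high; point at its middle
- jar_mid (a point): bystander: lidded jar, 60 mm across, 85 mm high; point at its middle
- logbook_mid (a point): bystander: closed logbook lying flat, 120 x 170 x 22 mm; point at its middle
- brush_mid (a point): bystander: hand brush lying flat; point at its middle
Mind the look-alikes: they are no part of the job. Of the things shaped like the part that bears cistern_top, the brass one is meant.

How it is judged:
By the outcome, as a careful person would: the job done as asked, in the order asked, and still so for the second after the job is handed in, with the robot touching nothing.
It also fails if it takes over 72 s, if anything falls off the work surface, if the arm or the gripper's body presses on something with over 40 N, if the wrist force passes 120 N, or if a joint passes its speed limit or range.

## Robot

A 6-joint arm with a two-finger parallel gripper is mounted at the origin on the work surface. World frame = base frame: x ahead of the robot, y to its left, z up, the work surface at z = 0. Lengths are in m, angles in rad, forces in N, time in s.
With the tool pointing down it reaches from about 0.225 to 0.875 m from the base axis. Payload 3.4 kg.
Tool frame: the origin (TCP) lies at the very end of the fingers, on their centre line; the grasp point (between the pads) lies 19 mm behind it (grip_depth is the distance from the TCP to the grasp point, in m); x points along the fingers, z is the direction in which the jaws open and shut, and the axes are right-handed (so a half turn about x gives the same grasp; the last joint's range is limited). The gripper opens to 85 mm and grips with 20 to 120 N. Pads are 22 mm wide; open, the fingers measure 114 mm over their backs; the gripper's body (76 mm by 85 mm) begins 54 mm behind the grasp point. The pads swing forward as they close: fully open they stand 13 mm farther back than shut.
Start: joints at [-1.381, 0.276, 1.505, -0, 1.361, -0.121], TCP at [0.176, -0.547, 0.231] pointing down, gripper open.
Joint ranges: [-2.89, 2.89], [-0.75, 2.08], [0.22, 2.7], [-1.18, 4.32], [0.11, 2.71], [-2.7, 2.7]. Speed limits (rad/s): [2.57, 2.57, 3.14, 3.14, 3.14, 3.14].

## Interface

Orientations are given as a unit quaternion [w, x, y, z].
In Python, from rig import get_state, get_image, sign_off, grip_depth gives the robot as it stands. The module is installed in compiled form; this text tells all that it offers.
- The arm moves only by the tool arm_command, never from a script. Its argument "series" is a list of rows, each an object with "dp": the shift along the tool's x, y, z scaled (see below), a list of three; "angular": the turn, a rotation vector about the tool's x, y, z scaled (see below), a list of three; "gripper": the finger opening in mm, from 0 to 85.4. A call has exactly 8 rows; each row shifts and turns the pose as measured when the row begins, along the tool's axes as they then stand; what a row does not reach is not made up. The controller multiplies each number of a shift by 0.12 m and each number of a turn by 90 degrees. A row lasts 1/8 s, in which the tool goes at most 62.5 mm and 10.7 degrees, less where a joint would pass 70% of its speed; a pose out of reach is approached as far as the arm can. A call with a number of a shift or a turn outside -1 to 1 is refused whole. A call with a gripper value outside its range is refused whole. The fingers move at their own pace and stop on an object; "grip_force" is the grip in N (left out, the last holds). Time passes only in rows, so rows that do not move let the fingers close, or fill a call up. It gives the time, the measured TCP pose, the force and the opening at its end, in the units of the state.
- get_state(): the state, without advancing time (a new reading comes with each control period).
- get_image(name): name is "side" or "top" or "wrist"; returns a dict with "image" (420x560x3 uint8, blue, green, red), "depth" (420x560 float32, m along the optical axis (not along the pixel's ray), 0 where there is no reading), "mtx" (3x3 intrinsics, pixels), "view" (4x4, takes a point from world to camera coordinates); the wrist camera has in their place "mount" (4x4, takes a point from camera to tool coordinates, whose origin is the TCP and whose axes are the tool frame's). Camera axes: x right, y up, looking along -z (the intrinsics and any distortion apply to the point x, -y, -z); pixel columns grow to the right and rows downward; lengths in m; the calibration is good to about 2 mm. A picture is of the moment at which its call begins: read the wrist's pose just before it.
- sign_off(): hands the job in, once; it reports no verdict.
The state is a dict: "clock": time; "qpos": joint angles; "qd": joint speeds; "effort": joint torques, N m; "position": TCP position; "ee_rot": TCP orientation; "contact_force": force on the tool from outside, world axes, zero at the start; "moment": the same for the moment, N m; "width": finger opening in m.
Only numpy, scipy, OpenCV 4.12 (cv2) and the standard library are available. Lean on these libraries where they do the work, as an engineer would, in place of code of your own. Each camera call takes 0.05 s, during which the arm holds its last target. There are 200 camera calls.

## Working session

There is one attempt and no reset: what is moved stays moved. The work goes in short steps, Python scripts to look and compute and a tool call to move; the robot and the scene stay as the last step left them, time stands still between calls to the robot, and variables do not carry over. Pictures are saved under pics/ and viewed, about 8 in all and at most 12, crops included, and the job is handed in when it is done.

Besides the shell and the picture viewer there is one more tool, called after "Request:" by a JSON object that holds its "api" and its "payload". arm_command: Moves the arm, as the interface text tells. Its arguments: {"type":"object","properties":{"series":{"type":"array","items":{"type":"object","properties":{"dp":{"type":"array","items":{"type":"number"}},"angular":{"type":"array","items":{"type":"number"}},"gripper":{"type":"number"}}}},"grip_force":{"type":"number"}},"required":["series"]}

```bash
mkdir -p pics
cat > h.py <<'E'
import numpy as np, cv2
from rig import get_state, get_image, sign_off, grip_depth
from scipy.spatial.transform import Rotation as R
def cloud(d):
    "world xyz per pixel from depth"
    K=d['mtx'];h,w=d['depth'].shape
    u,v=np.meshgrid(np.arange(w),np.arange(h));z=d['depth']
    c=np.stack([(u-K[0,2])/K[0,0]*z,-(v-K[1,2])/K[1,1]*z,-z,np.ones_like(z)],-1)
    M=np.linalg.inv(d['view']) if 'view' in d else T()@d['mount']
    return (c@M.T)[...,:3]
def T():
    s=get_state();q=s['ee_rot'];M=np.eye(4);M[:3,:3]=R.from_quat([q[1],q[2],q[3],q[0]]).as_matrix();M[:3,3]=s['position'];return M
E
python3 - <<'E'
from h import *
s=get_state();print({k:np.round(v,3) for k,v in s.items()},grip_depth);print(T().round(3))
for n in('top','side'):
    d=get_image(n);cv2.imwrite(f'pics/{n}0.png',d['image']);np.savez(f'{n}0.npz',**d);print(n,d['mtx'].round(1).tolist(),d['view'].round(3).tolist(),(d['depth']>0).mean(), [k for k in d])
E
```

```text
{'clock': np.float64(0.0), 'qpos': array([-1.381,  0.277,  1.506, -0.   ,  1.361, -0.121]), 'qd': array([ 0.   , -0.   ,  0.001, -0.   , -0.   , -0.   ]), 'effort': array([ 2.0000e-03, -4.1677e+01, -2.4580e+01, -0.0000e+00,  1.1000e-02,
       -0.0000e+00]), 'position': array([ 0.176, -0.547,  0.23 ]), 'ee_rot': array([ 0.571,  0.417,  0.572, -0.416]), 'contact_force': array([-0.068, -0.79 ,  0.13 ]), 'moment': array([0.022, 0.04 , 0.001]), 'width': np.float64(0.085)} 0.0187
[[-0.     0.952  0.306  0.176]
 [ 0.002  0.306 -0.952 -0.547]
 [-1.     0.    -0.002  0.23 ]
 [ 0.     0.     0.     1.   ]]
top [[540.9, 0.0, 279.4], [0.0, 540.9, 213.0], [0.0, 0.0, 1.0]] [[-0.011, -1.0, 0.001, -0.005], [0.988, -0.01, 0.156, -0.497], [-0.156, 0.003, 0.988, -1.556], [0.0, 0.0, 0.0, 1.0]] 0.9960246598639456 ['image', 'depth', 'mtx', 'view']
side [[430.6, 0.0, 277.7], [0.0, 430.6, 217.8], [0.0, 0.0, 1.0]] [[0.979, -0.201, -0.017, -0.467], [0.112, 0.468, 0.876, -0.22], [-0.169, -0.86, 0.481, -1.317], [0.0, 0.0, 0.0, 1.0]] 0.9958205782312926 ['image', 'depth', 'mtx', 'view']
```

View pics/top0.png

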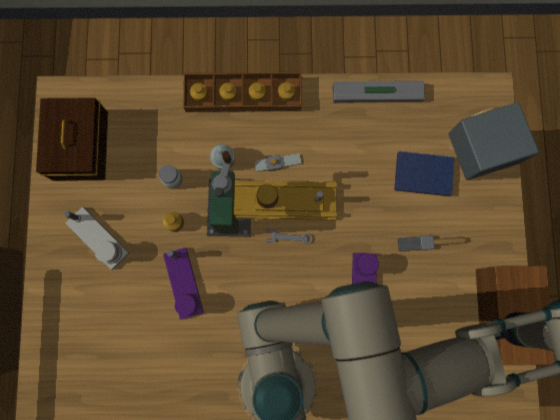

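View pics/side0.png

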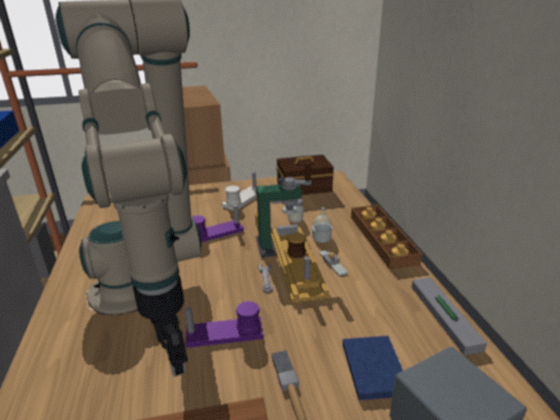

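Run:
```python
from h import *
d=dict(np.load('top0.npz'));im=d['image'];P=cloud(d)
c=im[125:255,140:350];cv2.imwrite('pics/crop1.png',cv2.resize(np.clip(c*1.6,0,255).astype('uint8'),None,fx=3.8,fy=3.8,interpolation=cv2.INTER_CUBIC))
z=P[...,2]; 
print('bench z',np.median(z[300:330,60:120]))
for n,(u0,u1,v0,v1,a,b) in dict(cap=(250,285,180,212,.085,.115),post=(310,330,185,207,.108,.135),grip=(205,245,140,215,.29,.32),arm=(205,245,140,215,.235,.262),head=(200,250,165,240,.222,.237),rails=(232,345,172,225,.045,.06),slab=(232,345,172,225,.03,.043)).items():
    m=(z[v0:v1,u0:u1]>a)&(z[v0:v1,u0:u1]<b);p=P[v0:v1,u0:u1][m];vv,uu=np.nonzero(m)
    if len(p): print(n,len(p),'px',uu.mean()+u0,vv.mean()+v0,'mean',p.mean(0).round(4),'mid',((p.max(0)+p.min(0))/2).round(4),'ext',np.ptp(p,0).round(3))
```

```text
bench z 0.0006396153890892986
cap 359 px 266.77437325905294 193.84401114206128 mean [0.5431 0.0258 0.0998] mid [0.5431 0.0267 0.0993] ext [0.058 0.06  0.022]
post 33 px 319.4848484848485 193.6060606060606 mean [ 0.5389 -0.1232  0.1168] mid [ 0.5391 -0.1233  0.1174] ext [0.017 0.014 0.015]
grip 58 px 225.4655172413793 154.6206896551724 mean [0.6035 0.1238 0.3058] mid [0.604  0.1236 0.3025] ext [0.018 0.018 0.021]
arm 358 px 222.46368715083798 178.82122905027933 mean [0.5546 0.1368 0.2495] mid [0.5604 0.1355 0.2481] ext [0.099 0.046 0.026]
head 881 px 221.59477866061295 201.1044267877412 mean [0.5003 0.141  0.2273] mid [0.512  0.1415 0.2295] ext [0.145 0.061 0.015]
rails 112 px 285.41964285714283 201.23214285714286 mean [ 0.5302 -0.028   0.0496] mid [ 0.5276 -0.0219  0.0525] ext [0.13  0.271 0.015]
slab 1938 px 290.4478844169247 198.52218782249741 mean [ 0.5406 -0.0431  0.0371] mid [ 0.5342 -0.0278  0.0365] ext [0.13  0.304 0.013]
```

View pics/crop1.png

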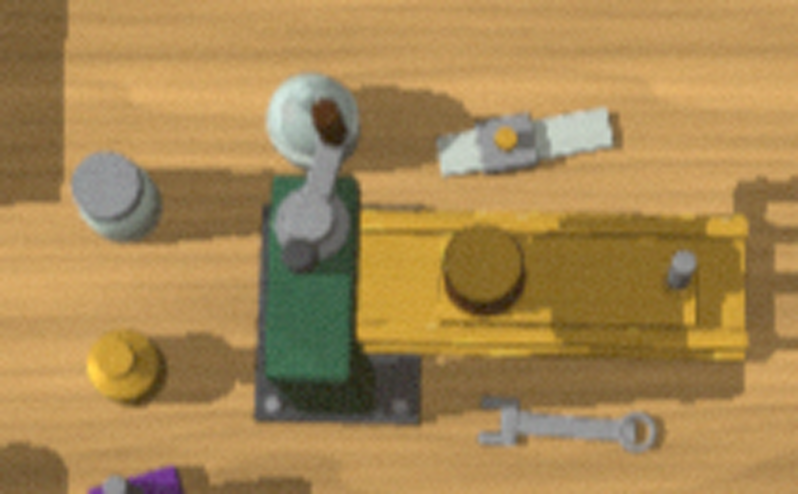

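Pixels for the candidates in top0:
- **Carriage in the channel:** brass slab in the brass channel, with the cistern at (267,194) and the post at (319,194).
- **Look-alikes:** purple at (183,285), purple at (366,275) and white at (97,238), all loose on the bench.

Only the brass one fits. The crop confirms it: it sits in the press channel, its cap is at z=0.0998, and cap to post is 149 mm. The crank grip is at (225,155). I'm moving towards the post.

Request:
{"api": "arm_command", "payload": {"series": [{"dp": [0, 0.39, -0.24], "angular": [0, 0, 0], "gripper": 85}, {"dp": [0, 0.39, -0.24], "angular": [0, 0, 0], "gripper": 85}, {"dp": [0, 0.39, -0.24], "angular": [0, 0, 0], "gripper": 85}, {"dp": [0, 0.39, -0.24], "angular": [0, 0, 0], "gripper": 85}, {"dp": [0, 0.39, -0.24], "angular": [0, 0, 0], "gripper": 85}, {"dp": [0, 0.39, -0.24], "angular": [0, 0, 0], "gripper": 85}, {"dp": [0, 0, 0], "angular": [0.107, 0, 0], "gripper": 85}, {"dp": [0, 0, 0], "angular": [0.107, 0, 0], "gripper": 85}]}}

```text
clock: 1.1
position: [0.3963, -0.2881, 0.2271]
ee_rot: [0.489, 0.51, 0.493, -0.508]
contact_force: [-0.1, 0.5, 0.0]
width: 0.0851
```

```bash
cat >> h.py <<'E'
def go(x,y,z,ang=-1.5968):
    "dp (scaled, total) in present tool axes to TCP target, and turn about tool x to bring jaw axis to world angle ang"
    M=T();d=M[:3,:3].T@(np.array([x,y,z])-M[:3,3])/.12
    a=np.arctan2(M[1,2],M[0,2]);t=-((ang-a+np.pi)%(2*np.pi)-np.pi)/(np.pi/2)
    s=get_state();print('t',round(float(s['clock']),2),'pos',M[:3,3].round(4),'dp',d.round(3),'turn',round(float(t),3),'F',np.round(s['contact_force'],1),'w',round(float(s['width']),4),'xaxis',M[:3,0].round(3))
E
python3 - <<'E'
from h import *
go(.539,-.1232,.2)
d=dict(np.load('top0.npz'));P=cloud(d);z=P[...,2]
def rect(m):
    r=cv2.minAreaRect(P[...,:2][m].astype(np.float32));return np.round(r[0],4),np.round(r[1],4),r[2]
u,v=np.meshgrid(np.arange(560),np.arange(420))
B=lambda a,b,c,e:(u>=a)&(u<b)&(v>=c)&(v<e)
head=B(200,250,165,240)&(z>.2255)&(z<.235);print('head',rect(head))
print('slab',rect(B(232,345,172,225)&(z>.0345)&(z<.042)))
p=P[head];
for x in np.arange(.44,.58,.02):
    q=p[abs(p[:,0]-x)<.01];print(x.round(2),len(q),q[:,1].min().round(4),q[:,1].max().round(4))
hub=B(205,245,170,205)&(z>.243)&(z<.262);print('hub',rect(hub),P[hub].mean(0))
hsv=cv2.cvtColor(d['image'],cv2.COLOR_BGR2HSV)
ch=B(180,350,160,230)&(z>.015)&(z<.06)&(hsv[...,0]>15)&(hsv[...,0]<30)&(hsv[...,1]>120);print('channel',rect(ch))
E
```

```text
t 1.1 pos [ 0.3963 -0.2881  0.2271] dp [ 0.233  1.139 -1.415] turn -0.007 F [-0.1  0.5  0. ] w 0.0851 xaxis [-0.002  0.007 -1.   ]
head (array([0.5115, 0.1415]), array([0.0591, 0.1437]), 88.50076293945312)
slab (array([ 0.5315, -0.0273]), array([0.3015, 0.127 ]), 88.46994018554688)
0.44 41 0.1138 0.1709
0.46 115 0.1135 0.171
0.48 120 0.1136 0.1713
0.5 94 0.114 0.1714
0.52 80 0.1137 0.1688
0.54 56 0.1114 0.1691
0.56 61 0.1111 0.1668
hub (array([0.5448, 0.1403]), array([0.0318, 0.0689]), 84.79058074951172) [0.54431038 0.14060003 0.25132961]
channel (array([0.5624, 0.0544]), array([0.1962, 0.4695]), 1.4211090803146362)
```

Request:
{"api": "arm_command", "payload": {"series": [{"dp": [0.05, 0.23, -0.28], "angular": [0, 0, 0], "gripper": 85}, {"dp": [0.05, 0.23, -0.28], "angular": [0, 0, 0], "gripper": 85}, {"dp": [0.05, 0.23, -0.28], "angular": [0, 0, 0], "gripper": 85}, {"dp": [0.05, 0.23, -0.28], "angular": [0, 0, 0], "gripper": 85}, {"dp": [0.05, 0.23, -0.28], "angular": [0, 0, 0], "gripper": 85}, {"dp": [0.15, 0, 0], "angular": [0, 0, 0], "gripper": 85}, {"dp": [0.15, 0, 0], "angular": [0, 0, 0], "gripper": 85}, {"dp": [0, 0, 0], "angular": [0, 0, 0], "gripper": 85}]}}

```text
clock: 2.1
position: [0.544, -0.1185, 0.1568]
ee_rot: [0.487, 0.509, 0.494, -0.509]
contact_force: [-0.6, -0.7, -0.1]
width: 0.0849
```

Run:
```python
from h import *
go(.539,-.1232,.076)
d=get_image('wrist');cv2.imwrite('pics/w1.png',d['image'])
P=cloud(d);z=P[...,2];m=(z>.106)&(z<.125)
n,l,s,c=cv2.connectedComponentsWithStats(m.astype(np.uint8))
for i in range(1,n):
    if s[i,4]>80:
        p=P[l==i];print(s[i],c[i].round(),np.median(p,0).round(4),((p.max(0)+p.min(0))/2).round(4),np.ptp(p,0).round(4))
```

```text
t 2.1 pos [ 0.544  -0.1185  0.1568] dp [ 0.673 -0.036  0.046] turn -0.007 F [-0.6 -0.7 -0.1] w 0.0849 xaxis [-0.007  0.007 -1.   ]
[274 227  29  33 769] [288. 243.] [ 0.5426 -0.1261  0.119 ] [ 0.5406 -0.1262  0.1135] [0.0177 0.0175 0.015 ]
```

View pics/w1.png

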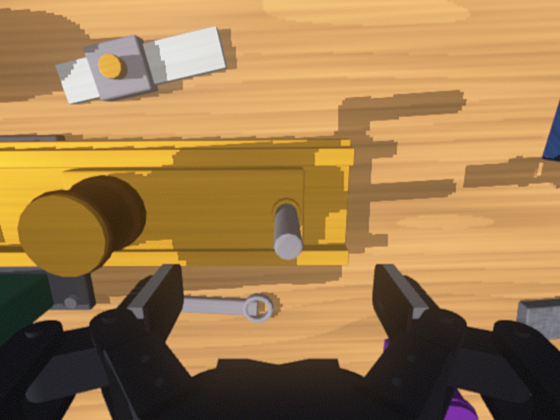

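The wrist view shows the brass slab in the brass channel. The post top is at (288,243), which gives (0.541,-0.125), and the cap is at (62,232). I'm going down and gripping.

Request:
{"api": "arm_command", "payload": {"series": [{"dp": [0.22, -0.015, 0.02], "angular": [0, 0, 0], "gripper": 85}, {"dp": [0.22, -0.015, 0.02], "angular": [0, 0, 0], "gripper": 85}, {"dp": [0.2, 0, 0.015], "angular": [0, 0, 0], "gripper": 85}, {"dp": [0, 0, 0], "angular": [0, 0, 0], "gripper": 10}, {"dp": [0, 0, 0], "angular": [0, 0, 0], "gripper": 10}, {"dp": [0, 0, 0], "angular": [0, 0, 0], "gripper": 10}, {"dp": [0, 0, 0], "angular": [0, 0, 0], "gripper": 10}, {"dp": [0, 0, 0], "angular": [0, 0, 0], "gripper": 10}], "grip_force": 30}}

```text
clock: 3.15
position: [0.5452, -0.1271, 0.0868]
ee_rot: [0.491, 0.513, 0.489, -0.507]
contact_force: [-0.0, -0.8, -4.7]
width: 0.0169
```

Run:
```python
from h import *
go(.542,-.0097,.078)
```

```text
t 3.15 pos [ 0.5452 -0.1271  0.0868] dp [ 0.076 -0.066 -0.976] turn -0.009 F [-0.  -0.8 -4.7] w 0.0169 xaxis [ 0.008  0.003 -1.   ]
```

Request:
{"api": "arm_command", "payload": {"series": [{"dp": [0, -0.002, -0.08], "angular": [0, 0, 0], "gripper": 10}, {"dp": [0, -0.002, -0.15], "angular": [0, 0, 0], "gripper": 10}, {"dp": [0, -0.002, -0.15], "angular": [0, 0, 0], "gripper": 10}, {"dp": [0, -0.002, -0.15], "angular": [0, 0, 0], "gripper": 10}, {"dp": [0, -0.002, -0.15], "angular": [0, 0, 0], "gripper": 10}, {"dp": [0, -0.002, -0.15], "angular": [0, 0, 0], "gripper": 10}, {"dp": [0, -0.001, -0.05], "angular": [0, 0, 0], "gripper": 10}, {"dp": [0, 0, 0], "angular": [0, 0, 0], "gripper": 10}]}}

```text
clock: 4.15
position: [0.5493, -0.0235, 0.0882]
ee_rot: [0.498, 0.509, 0.485, -0.508]
contact_force: [-0.3, -3.1, -1.2]
width: 0.0171
```

Run:
```python
from h import *
go(.542,-.0097,.082)
```

```text
t 4.15 pos [ 0.5493 -0.0235  0.0882] dp [ 0.05  -0.065 -0.113] turn -0.005 F [-0.3 -3.1 -1.2] w 0.0171 xaxis [ 0.013 -0.013 -1.   ]
```

Request:
{"api": "arm_command", "payload": {"series": [{"dp": [0, -0.001, -0.03], "angular": [0, 0, 0], "gripper": 10}, {"dp": [0, -0.001, -0.03], "angular": [0, 0, 0], "gripper": 10}, {"dp": [0, -0.001, -0.03], "angular": [0, 0, 0], "gripper": 10}, {"dp": [0, 0, -0.02], "angular": [0, 0, 0], "gripper": 10}, {"dp": [0, 0, -0.02], "angular": [0, 0, 0], "gripper": 10}, {"dp": [0, 0, -0.02], "angular": [0, 0, 0], "gripper": 10}, {"dp": [0, 0, -0.02], "angular": [0, 0, 0], "gripper": 10}, {"dp": [0, 0, -0.02], "angular": [0, 0, 0], "gripper": 10}]}}

```text
clock: 5.15
position: [0.5506, -0.0098, 0.0899]
ee_rot: [-0.501, -0.506, -0.481, 0.511]
contact_force: [-0.5, -6.0, 1.5]
width: 0.0171
```

Run:
```python
from h import *
go(.542,-.0097,.082)
d=get_image('side');cv2.imwrite('pics/s1.png',d['image'])
M=d['view'];K=d['mtx']
c=d['image'][160:310,220:360];cv2.imwrite('pics/s1c.png',cv2.resize(np.clip(c*1.5,0,255).astype('uint8'),None,fx=4,fy=4,interpolation=cv2.INTER_CUBIC))
```

```text
t 5.15 pos [ 0.5506 -0.0098  0.0899] dp [ 0.065 -0.073 -0.   ] turn -0.005 F [-0.5 -6.   1.5] w 0.0171 xaxis [ 0.014 -0.026 -1.   ]
```

Request:
{"api": "arm_command", "payload": {"series": [{"dp": [0, 0, -0.03], "angular": [0, 0, 0], "gripper": 10}, {"dp": [0, 0, -0.03], "angular": [0, 0, 0], "gripper": 10}, {"dp": [0, 0, -0.03], "angular": [0, 0, 0], "gripper": 10}, {"dp": [0, 0, -0.04], "angular": [0, 0, 0], "gripper": 10}, {"dp": [0, 0, -0.04], "angular": [0, 0, 0], "gripper": 10}, {"dp": [0, 0, -0.04], "angular": [0, 0, 0], "gripper": 10}, {"dp": [0, 0, -0.04], "angular": [0, 0, 0], "gripper": 10}, {"dp": [0, 0, -0.04], "angular": [0, 0, 0], "gripper": 10}]}}

```text
clock: 6.2
position: [0.5502, -0.007, 0.0972]
ee_rot: [-0.516, -0.489, -0.47, 0.523]
contact_force: [-2.5, -15.2, 7.0]
width: 0.0171
```

Run:
```python
from h import *
go(.542,-.0097,.082)
d=get_image('top');np.savez('top1.npz',**d);P=cloud(d);z=P[...,2]
u,v=np.meshgrid(np.arange(560),np.arange(420))
m=(u>225)&(u<290)&(v>170)&(v<220)&(z>.09)&(z<.112);p=P[m];print(len(p),p.min(0).round(4),p.max(0).round(4))
```

```text
t 6.2 pos [ 0.5502 -0.007   0.0972] dp [ 0.127 -0.07   0.014] turn -0.0 F [ -2.5 -15.2   7. ] w 0.0171 xaxis [ 0.011 -0.08  -0.997]
4 [ 0.5357 -0.009   0.0962] [ 0.5377 -0.0033  0.1082]
```

Request:
{"api": "arm_command", "payload": {"series": [{"dp": [0, 0, 0], "angular": [0, 0, 0], "gripper": 60}, {"dp": [0, 0, 0], "angular": [0, 0, 0], "gripper": 60}, {"dp": [0, 0, 0], "angular": [0, 0, 0], "gripper": 60}, {"dp": [0, 0, 0], "angular": [0, 0, 0], "gripper": 60}, {"dp": [-0.3, 0, 0], "angular": [0, 0, 0], "gripper": 60}, {"dp": [-0.4, 0, 0], "angular": [0, 0, 0], "gripper": 60}, {"dp": [-0.4, 0, 0], "angular": [0, 0, 0], "gripper": 60}, {"dp": [-0.4, 0, 0], "angular": [0, 0, 0], "gripper": 60}]}}

```text
clock: 7.25
position: [0.5454, 0.0097, 0.2764]
ee_rot: [-0.511, -0.488, -0.475, 0.525]
contact_force: [1.1, -0.5, 0.7]
width: 0.06
```

```bash
cat >> h.py <<'E'
def go(x,y,z,ang=-1.5968,q=0):
    "total scaled dp and turn, in present tool axes, to TCP target with tool down and jaw axis at world angle ang"
    M=T();d=M[:3,:3].T@(np.array([x,y,z])-M[:3,3])/.12
    ex=np.array([0,0,-1.]);ez=np.array([np.cos(ang),np.sin(ang),0]);G=np.c_[ex,np.cross(ez,ex),ez]
    t=R.from_matrix(M[:3,:3].T@G).as_rotvec()/(np.pi/2);s=get_state()
    print('t',round(float(s['clock']),2),'pos',M[:3,3].round(4),'dp',d.round(3),'turn',t.round(3),'F',np.round(s['contact_force'],1),'w',round(float(s['width']),4),'q',np.round(s['qpos'],2))
E
python3 - <<'E'
from h import *
go(.6035,.1238,.33)
d=get_image('wrist');P=cloud(d);z=P[...,2]
m=(z>.107)&(z<.124)
n,l,s,c=cv2.connectedComponentsWithStats(m.astype(np.uint8))
for i in range(1,n):
    if s[i,4]>80:
        p=P[l==i];print(s[i],c[i].round(),np.median(p,0).round(4),((p.max(0)+p.min(0))/2).round(4),np.ptp(p,0).round(4))
cv2.imwrite('pics/w2.png',d['image'])
d=get_image('side');cv2.imwrite('pics/s2c.png',cv2.resize(np.clip(d['image'][160:310,210:360]*1.5,0,255).astype('uint8'),None,fx=4,fy=4,interpolation=cv2.INTER_CUBIC))
E
```

```text
t 7.25 pos [0.5454 0.0097 0.2764] dp [-0.516  0.458 -0.928] turn [-0.001  0.047 -0.   ] F [ 1.1 -0.5  0.7] w 0.06 q [-0.06  0.21  1.48 -0.07  1.44  1.55]
[ 82  48  15  20 163] [90. 59.] [0.6746 0.1534 0.1153] [0.6767 0.1563 0.1156] [0.0131 0.0104 0.0168]
[112 167  53  57 984] [144. 188.] [0.5634 0.1249 0.1079] [0.5532 0.1317 0.1087] [0.0566 0.0463 0.0035]
[133 261  39  24 331] [155. 267.] [0.4829 0.1219 0.1151] [0.4731 0.129  0.1156] [0.0228 0.0371 0.0169]
```

View pics/s2c.png

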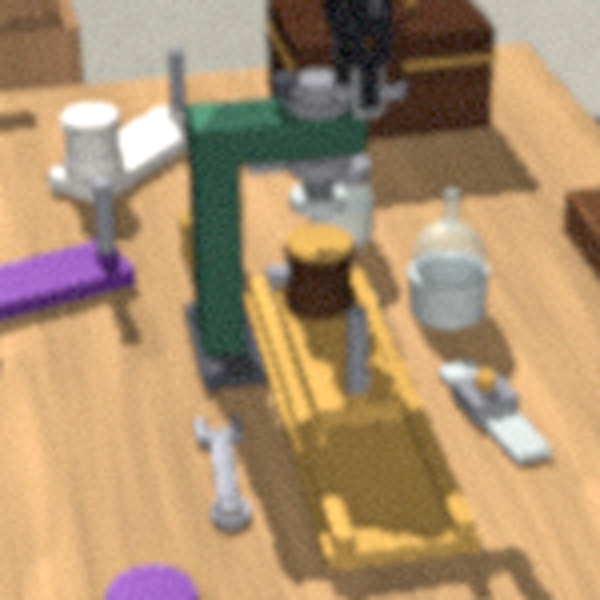

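View pics/w2.png

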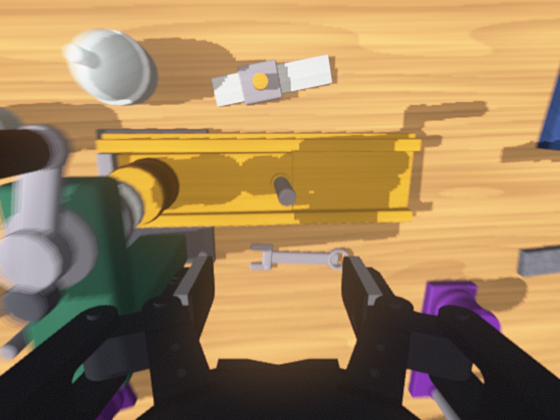

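Run:
```python
from h import *
d=get_image('wrist');P=cloud(d);z=P[...,2]
K=d['mtx'];M=T()@d['mount']
def ray(u,v,h):
    c=M[:3,:3]@np.array([(u-K[0,2])/K[0,0],-(v-K[1,2])/K[1,1],-1]);o=M[:3,3];return (o+c*(h-o[2])/c[2]).round(4)
print('post',ray(288,198,.118),P[198,288].round(4),'stop top?',P[160,107].round(4),'rail',P[140,300].round(4),P[210,350].round(4))
print('row scan', [(u,P[165,u].round(3).tolist()) for u in range(98,125,3)])
t=get_image('top');P=cloud(t);z=P[...,2]
u,v=np.meshgrid(np.arange(560),np.arange(420))
for a,b in((.106,.125),(.09,.112)):
  m=((u>225)&(u<300)&(v>170)&(v<215)&(z>a)&(z<b));n,l,s,c=cv2.connectedComponentsWithStats(m.astype(np.uint8))
  for i in range(1,n):
    p=P[l==i];print(a,s[i],p.mean(0).round(4),np.ptp(p,0).round(4))
cv2.imwrite('pics/t2c.png',cv2.resize(np.clip(t['image'][130:240,160:310]*1.6,0,255).astype('uint8'),None,fx=4,fy=4))
```

```text
post [ 0.5453 -0.0138  0.118 ] [ 0.5446 -0.014   0.1153] stop top? [0.581  0.181  0.0469] rail [ 0.5946 -0.0401  0.0178] [ 0.502  -0.106   0.0179]
row scan [(98, [0.571, 0.215, -0.003]), (101, [0.576, 0.188, 0.047]), (104, [0.576, 0.185, 0.048]), (107, [0.576, 0.181, 0.048]), (110, [0.575, 0.179, 0.047]), (113, [0.575, 0.175, 0.048]), (116, [0.575, 0.173, 0.045]), (119, [0.574, 0.173, 0.037]), (122, [0.574, 0.17, 0.037])]
0.106 [234 199   1   1   1] [0.5279 0.1187 0.1062] [0. 0. 0.]
0.09 [234 186   4  15  41] [0.5457 0.115  0.0974] [0.041  0.0091 0.0157]
```

Request:
{"api": "arm_command", "payload": {"series": [{"dp": [-0.4, 0, 0], "angular": [0, 0.047, 0], "gripper": 70}, {"dp": [-0.1, 0, 0], "angular": [0, 0, 0], "gripper": 70}, {"dp": [0, 0.16, -0.32], "angular": [0, 0, 0], "gripper": 70}, {"dp": [0, 0.16, -0.32], "angular": [0, 0, 0], "gripper": 70}, {"dp": [0, 0.16, -0.3], "angular": [0, 0, 0], "gripper": 70}, {"dp": [0, 0, 0], "angular": [0, 0, 0], "gripper": 70}, {"dp": [0, 0, 0], "angular": [0, 0, 0], "gripper": 70}, {"dp": [0, 0, 0], "angular": [0, 0, 0], "gripper": 70}]}}

```text
clock: 8.45
position: [0.6016, 0.1264, 0.32]
ee_rot: [-0.485, -0.5, -0.5, 0.515]
contact_force: [0.6, 0.6, 0.3]
width: 0.07
```

Run:
```python
from h import *
go(.6035,.1238,.265)
d=get_image('wrist');P=cloud(d);z=P[...,2]
cv2.imwrite('pics/w3.png',d['image'])
m=(z>.295)&(z<.325)
n,l,s,c=cv2.connectedComponentsWithStats(m.astype(np.uint8))
for i in range(1,n):
    if s[i,4]>80:
        p=P[l==i];print(s[i],c[i].round(),np.median(p,0).round(4),((p.max(0)+p.min(0))/2).round(4),np.ptp(p,0).round(4))
```

```text
t 8.45 pos [0.6016 0.1264 0.32  ] dp [0.458 0.03  0.021] turn [-0.002  0.     0.018] F [0.6 0.6 0.3] w 0.07 q [0.09 0.32 1.23 0.   1.62 1.69]
[ 264  226   37   42 1239] [282. 247.] [0.6077 0.1226 0.3073] [0.6054 0.1224 0.3026] [0.0195 0.0193 0.0147]
```

View pics/w3.png

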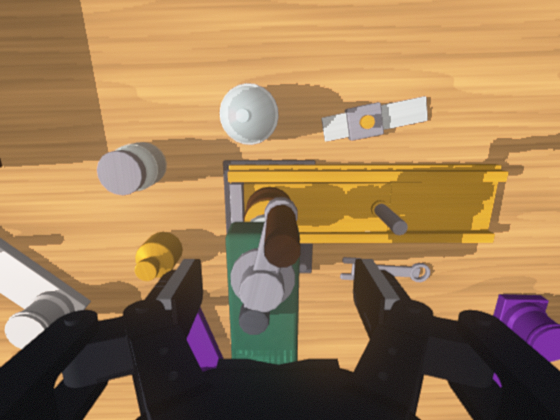

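The crank grip's top is at (282,247), about (0.604,0.123,0.307), and the jaws straddle it. The carriage front meets the grey stop at (236,205). I'm going down to grip.

Request:
{"api": "arm_command", "payload": {"series": [{"dp": [0.16, 0.01, 0.01], "angular": [0, 0, 0.018], "gripper": 70}, {"dp": [0.16, 0.01, 0.01], "angular": [0, 0, 0], "gripper": 70}, {"dp": [0.16, 0, 0], "angular": [0, 0, 0], "gripper": 70}, {"dp": [0, 0, 0], "angular": [0, 0, 0], "gripper": 70}, {"dp": [0, 0, 0], "angular": [0, 0, 0], "gripper": 10}, {"dp": [0, 0, 0], "angular": [0, 0, 0], "gripper": 10}, {"dp": [0, 0, 0], "angular": [0, 0, 0], "gripper": 10}, {"dp": [0, 0, 0], "angular": [0, 0, 0], "gripper": 10}], "grip_force": 40}}

```text
clock: 9.5
position: [0.6032, 0.1199, 0.2656]
ee_rot: [0.493, 0.511, 0.489, -0.507]
contact_force: [1.4, 0.1, -2.7]
width: 0.0193
```

```bash
cat >> h.py <<'E'
C=np.array([.546,.1403]);YAW=-.026
def ang(turns=0):
    p=T()[:2,3]-C;a=(-(np.arctan2(p[1],p[0])-YAW))%(2*np.pi);print('theta',round(a,3),'radius',np.hypot(*p).round(4));return a
def plan(th,step,n=8,r=.06,z=.266):
    "dp per row to go round the circle from where the tool stands"
    M=T();p=M[:3,3].copy()
    for i in range(n):
        a=YAW-(th+step*(i+1));g=np.array([C[0]+r*np.cos(a),C[1]+r*np.sin(a),p[2]+(z-p[2])*(i+1)/n])
        print((M[:3,:3].T@(g-p)/.12).round(3).tolist());p=g
E
python3 - <<'E'
from h import *
go(.6035,.1238,.266);a=ang();plan(a,.2)
E
```

```text
t 9.5 pos [0.6032 0.1199 0.2656] dp [-0.004  0.001 -0.033] turn [-0.006  0.    -0.005] F [ 1.4  0.1 -2.7] w 0.0193 q [ 0.08  0.32  1.36 -0.    1.46  1.69]
theta 0.317 radius 0.0607
[-0.001, -0.045, 0.09]
[-0.001, -0.057, 0.082]
[-0.001, -0.072, 0.069]
[-0.001, -0.084, 0.053]
[-0.001, -0.093, 0.036]
[-0.001, -0.098, 0.016]
[-0.001, -0.1, -0.004]
[-0.001, -0.097, -0.023]
```

Request:
{"api": "arm_command", "payload": {"series": [{"dp": [0, -0.045, 0.09], "angular": [0, 0, 0], "gripper": 10}, {"dp": [0, -0.057, 0.082], "angular": [0, 0, 0], "gripper": 10}, {"dp": [0, -0.072, 0.069], "angular": [0, 0, 0], "gripper": 10}, {"dp": [0, -0.084, 0.053], "angular": [0, 0, 0], "gripper": 10}, {"dp": [0, -0.093, 0.036], "angular": [0, 0, 0], "gripper": 10}, {"dp": [0, -0.098, 0.016], "angular": [0, 0, 0], "gripper": 10}, {"dp": [0, -0.1, -0.004], "angular": [0, 0, 0], "gripper": 10}, {"dp": [0, -0.097, -0.023], "angular": [0, 0, 0], "gripper": 10}]}}

```text
clock: 10.5
position: [0.5215, 0.0856, 0.2655]
ee_rot: [0.492, 0.515, 0.49, -0.503]
contact_force: [5.4, 7.4, -2.1]
width: 0.0191
```

Run:
```python
from h import *
go(.6035,.1238,.266);a=ang();plan(a,.3)
```

```text
t 10.5 pos [0.5215 0.0856 0.2655] dp [ 0.009  0.672 -0.343] turn [-0.006 -0.006 -0.009] F [ 5.4  7.4 -2.1] w 0.0191 q [0.03 0.18 1.55 0.01 1.4  1.63]
theta 1.967 radius 0.06
[-0.002, -0.129, -0.076]
[-0.001, -0.1, -0.111]
[-0.001, -0.063, -0.136]
[0.0, -0.02, -0.148]
[0.001, 0.025, -0.147]
[0.002, 0.067, -0.134]
[0.002, 0.103, -0.108]
[0.002, 0.131, -0.072]
```

Request:
{"api": "arm_command", "payload": {"series": [{"dp": [0, -0.129, -0.076], "angular": [0, 0, 0], "gripper": 10}, {"dp": [0, -0.1, -0.111], "angular": [0, 0, 0], "gripper": 10}, {"dp": [0, -0.063, -0.136], "angular": [0, 0, 0], "gripper": 10}, {"dp": [0, -0.02, -0.148], "angular": [0, 0, 0], "gripper": 10}, {"dp": [0, 0.025, -0.147], "angular": [0, 0, 0], "gripper": 10}, {"dp": [0, 0.067, -0.134], "angular": [0, 0, 0], "gripper": 10}, {"dp": [0, 0.103, -0.108], "angular": [0, 0, 0], "gripper": 10}, {"dp": [0, 0.131, -0.072], "angular": [0, 0, 0], "gripper": 10}]}}

```text
clock: 11.5
position: [0.5253, 0.1963, 0.2655]
ee_rot: [0.497, 0.511, 0.485, -0.506]
contact_force: [0.1, -4.7, 1.1]
width: 0.019
```

Run:
```python
from h import *
go(.6035,.1238,.266);a=ang();plan(a,.3)
```

```text
t 11.5 pos [0.5253 0.1963 0.2655] dp [0.011 0.673 0.58 ] turn [-0.006  0.004 -0.01 ] F [ 0.1 -4.7  1.1] w 0.019 q [ 0.24  0.23  1.48 -0.01  1.41  1.85]
theta 4.332 radius 0.0597
[0.002, 0.144, -0.038]
[0.002, 0.149, 0.009]
[0.002, 0.14, 0.053]
[0.002, 0.118, 0.092]
[0.002, 0.086, 0.122]
[0.001, 0.046, 0.142]
[0.001, 0.002, 0.149]
[0.0, -0.043, 0.143]
```

Request:
{"api": "arm_command", "payload": {"series": [{"dp": [0, 0.144, -0.038], "angular": [0, 0, 0], "gripper": 10}, {"dp": [0, 0.149, 0.009], "angular": [0, 0, 0], "gripper": 10}, {"dp": [0, 0.14, 0.053], "angular": [0, 0, 0], "gripper": 10}, {"dp": [0, 0.118, 0.092], "angular": [0, 0, 0], "gripper": 10}, {"dp": [0, 0.086, 0.122], "angular": [0, 0, 0], "gripper": 10}, {"dp": [0, 0.046, 0.142], "angular": [0, 0, 0], "gripper": 10}, {"dp": [0, 0.002, 0.149], "angular": [0, 0, 0], "gripper": 10}, {"dp": [0, -0.043, 0.143], "angular": [0, 0, 0], "gripper": 10}]}}

```text
clock: 12.5
position: [0.6, 0.1122, 0.2655]
ee_rot: [-0.493, -0.508, -0.49, 0.508]
contact_force: [-4.6, 4.5, 1.7]
width: 0.0192
```

Run:
```python
from h import *
go(.6035,.1238,.266);a=ang();plan(a,.25)
```

```text
t 12.5 pos [0.6    0.1122 0.2655] dp [-0.004  0.026 -0.097] turn [-0.005  0.002 -0.002] F [-4.6  4.5  1.7] w 0.0192 q [ 0.07  0.31  1.37 -0.    1.46  1.68]
theta 0.454 radius 0.0608
[-0.0, -0.074, 0.102]
[-0.001, -0.091, 0.085]
[-0.001, -0.109, 0.06]
[-0.001, -0.121, 0.031]
[-0.001, -0.125, -0.0]
[-0.001, -0.121, -0.031]
[-0.001, -0.109, -0.06]
[-0.0, -0.091, -0.085]
```

Request:
{"api": "arm_command", "payload": {"series": [{"dp": [0, -0.074, 0.102], "angular": [0, 0, 0], "gripper": 10}, {"dp": [0, -0.091, 0.085], "angular": [0, 0, 0], "gripper": 10}, {"dp": [0, -0.109, 0.06], "angular": [0, 0, 0], "gripper": 10}, {"dp": [0, -0.121, 0.031], "angular": [0, 0, 0], "gripper": 10}, {"dp": [0, -0.125, 0], "angular": [0, 0, 0], "gripper": 10}, {"dp": [0, -0.121, -0.031], "angular": [0, 0, 0], "gripper": 10}, {"dp": [0, -0.109, -0.06], "angular": [0, 0, 0], "gripper": 10}, {"dp": [0, -0.05, -0.045], "angular": [0, 0, 0], "gripper": 10}]}}

```text
clock: 13.5
position: [0.504, 0.0981, 0.2656]
ee_rot: [0.496, 0.516, 0.486, -0.501]
contact_force: [4.0, 1.8, -3.3]
width: 0.0189
```

Run:
```python
from h import *
go(.6035,.1238,.266);a=ang();plan(a,.2)
d=get_image('side');np.savez('side3.npz',**d)
M=d['view'];K=d['mtx']
for z in (.1,.134,.19):
    c=M@np.array([C[0],C[1],z,1]);print(z,(K[0,0]*c[0]/-c[2]+K[0,2]).round(1),(K[1,1]*-c[1]/-c[2]+K[1,2]).round(1))
cv2.imwrite('pics/s3c.png',cv2.resize(np.clip(d['image'][185:245,255:325]*1.5,0,255).astype('uint8'),None,fx=9,fy=9,interpolation=cv2.INTER_CUBIC))
```

```text
t 13.5 pos [0.504  0.0981 0.2656] dp [ 0.018  0.821 -0.242] turn [-0.005 -0.003 -0.016] F [ 4.   1.8 -3.3] w 0.0189 q [0.05 0.15 1.59 0.   1.38 1.66]
theta 2.328 radius 0.0595
[-0.002, -0.069, -0.072]
[-0.002, -0.05, -0.087]
[-0.001, -0.031, -0.095]
[-0.001, -0.012, -0.099]
[0.0, 0.008, -0.1]
[0.001, 0.027, -0.096]
[0.002, 0.046, -0.089]
[0.002, 0.063, -0.078]
0.1 288.5 219.4
0.134 288.5 210.7
0.19 288.4 195.9
```

View pics/s3c.png

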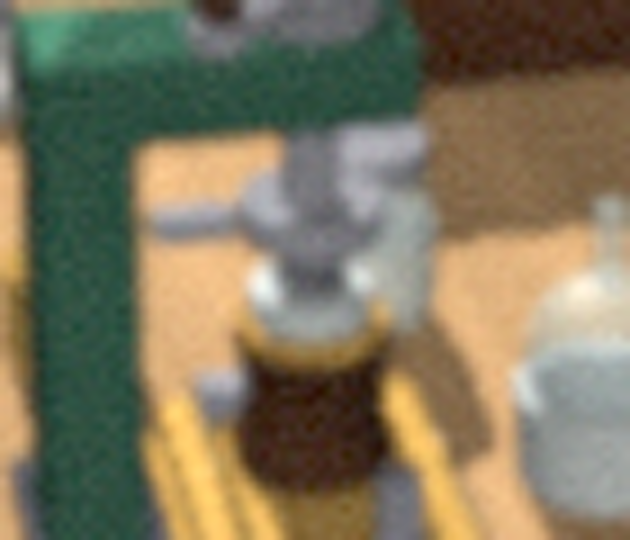

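Request:
{"api": "arm_command", "payload": {"series": [{"dp": [0, -0.069, -0.072], "angular": [0, 0, 0], "gripper": 10}, {"dp": [0, -0.05, -0.087], "angular": [0, 0, 0], "gripper": 10}, {"dp": [0, -0.031, -0.095], "angular": [0, 0, 0], "gripper": 10}, {"dp": [0, -0.012, -0.099], "angular": [0, 0, 0], "gripper": 10}, {"dp": [0, 0.008, -0.1], "angular": [0, 0, 0], "gripper": 10}, {"dp": [0, 0.027, -0.096], "angular": [0, 0, 0], "gripper": 10}, {"dp": [0, 0.046, -0.089], "angular": [0, 0, 0], "gripper": 10}, {"dp": [0, 0.063, -0.078], "angular": [0, 0, 0], "gripper": 10}]}}

```text
clock: 14.55
position: [0.505, 0.1832, 0.2655]
ee_rot: [0.5, 0.513, 0.482, -0.504]
contact_force: [2.3, -5.4, -1.2]
width: 0.0191
```

Run:
```python
from h import *
go(.6035,.1238,.266);a=ang();plan(a,.2)
```

```text
t 14.55 pos [0.505  0.1832 0.2655] dp [0.023 0.837 0.466] turn [-0.006  0.005 -0.017] F [ 2.3 -5.4 -1.2] w 0.0191 q [ 0.23  0.19  1.54 -0.01  1.39  1.84]
theta 3.923 radius 0.0593
[0.001, 0.072, -0.068]
[0.001, 0.088, -0.048]
[0.001, 0.095, -0.029]
[0.002, 0.099, -0.01]
[0.002, 0.099, 0.01]
[0.003, 0.095, 0.03]
[0.003, 0.087, 0.048]
[0.003, 0.076, 0.064]
```

Request:
{"api": "arm_command", "payload": {"series": [{"dp": [0, 0.072, -0.068], "angular": [0, 0, 0], "gripper": 10}, {"dp": [0, 0.088, -0.048], "angular": [0, 0, 0], "gripper": 10}, {"dp": [0, 0.095, -0.029], "angular": [0, 0, 0], "gripper": 10}, {"dp": [0, 0.099, -0.01], "angular": [0, 0, 0], "gripper": 10}, {"dp": [0, 0.099, 0.01], "angular": [0, 0, 0], "gripper": 10}, {"dp": [0, 0.095, 0.03], "angular": [0, 0, 0], "gripper": 10}, {"dp": [0, 0.087, 0.048], "angular": [0, 0, 0], "gripper": 10}, {"dp": [0, 0.076, 0.064], "angular": [0, 0, 0], "gripper": 10}]}}

```text
clock: 15.55
position: [0.589, 0.1829, 0.2655]
ee_rot: [0.496, 0.509, 0.487, -0.508]
contact_force: [-3.7, 0.3, -0.4]
width: 0.0189
```

Run:
```python
from h import *
go(.6035,.1238,.266);a=ang();plan(a,(12.04-2*np.pi-a)/3,3)
```

```text
t 15.55 pos [0.589  0.1829 0.2655] dp [0.001 0.137 0.488] turn [-0.005  0.005 -0.006] F [-3.7  0.3 -0.4] w 0.0189 q [ 0.19  0.32  1.36 -0.01  1.46  1.8 ]
theta 5.477 radius 0.0605
[-0.001, 0.03, 0.037]
[-0.001, 0.029, 0.036]
[-0.0, 0.026, 0.039]
```

Request:
{"api": "arm_command", "payload": {"series": [{"dp": [0, 0.03, 0.037], "angular": [0, 0, 0], "gripper": 10}, {"dp": [0, 0.029, 0.036], "angular": [0, 0, 0], "gripper": 10}, {"dp": [0, 0.026, 0.039], "angular": [0, 0, 0], "gripper": 10}, {"dp": [0, 0, 0], "angular": [0, 0, 0], "gripper": 10}, {"dp": [0, 0, 0], "angular": [0, 0, 0], "gripper": 10}, {"dp": [0, 0, 0], "angular": [0, 0, 0], "gripper": 10}, {"dp": [0, 0, 0], "angular": [0, 0, 0], "gripper": 10}, {"dp": [0, 0, 0], "angular": [0, 0, 0], "gripper": 10}]}}

```text
clock: 16.55
position: [0.5997, 0.1685, 0.2656]
ee_rot: [0.496, 0.509, 0.487, -0.507]
contact_force: [-2.3, -0.1, -1.9]
width: 0.0192
```

Run:
```python
from h import *
go(.6035,.1238,.266);a=ang();plan(a,(12.04-2*np.pi-a)/2,2)
d=get_image('side');np.savez('side4.npz',**d)
cv2.imwrite('pics/s4c.png',cv2.resize(np.clip(d['image'][185:245,255:325]*1.5,0,255).astype('uint8'),None,fx=9,fy=9,interpolation=cv2.INTER_CUBIC))
```

```text
t 16.55 pos [0.5997 0.1685 0.2656] dp [-0.001  0.044  0.371] turn [-0.005  0.004 -0.007] F [-2.3 -0.1 -1.9] w 0.0192 q [ 0.17  0.33  1.34 -0.01  1.46  1.77]
theta 5.774 radius 0.0607
[-0.002, -0.007, -0.001]
[-0.002, -0.002, -0.004]
```

View pics/s4c.png

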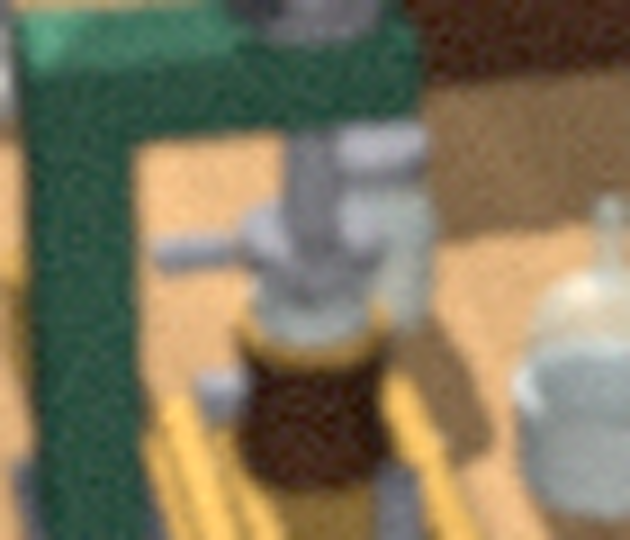

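Theta is 12.06, against a target of 12.04. The side crop shows the holder has dropped about 32 crop px (roughly 13 mm, between y≈240 and 270) while the pad stayed on the cap at y≈335, so the spring is compressed. I'm releasing and retreating.

Request:
{"api": "arm_command", "payload": {"series": [{"dp": [0, 0, 0], "angular": [0, 0, 0], "gripper": 70}, {"dp": [0, 0, 0], "angular": [0, 0, 0], "gripper": 70}, {"dp": [0, 0, 0], "angular": [0, 0, 0], "gripper": 70}, {"dp": [0, 0, 0], "angular": [0, 0, 0], "gripper": 70}, {"dp": [-0.2, 0, 0], "angular": [0, 0, 0], "gripper": 70}, {"dp": [-0.3, 0, 0], "angular": [0, 0, 0], "gripper": 70}, {"dp": [-0.3, 0, 0], "angular": [0, 0, 0], "gripper": 70}, {"dp": [-0.1, 0, 0], "angular": [0, 0, 0], "gripper": 70}]}}

```text
clock: 17.6
position: [0.6013, 0.1687, 0.3767]
ee_rot: [0.498, 0.511, 0.485, -0.506]
contact_force: [0.2, 0.5, -0.7]
width: 0.0702
```

Request:
{"api": "arm_command", "payload": {"series": [{"dp": [0, 0, 0.4], "angular": [0, 0, 0], "gripper": 70}, {"dp": [0, 0, 0.4], "angular": [0, 0, 0], "gripper": 70}, {"dp": [0, 0, 0.4], "angular": [0, 0, 0], "gripper": 70}, {"dp": [0, 0, 0.4], "angular": [0, 0, 0], "gripper": 70}, {"dp": [0, 0, 0.4], "angular": [0, 0, 0], "gripper": 70}, {"dp": [0, 0, 0], "angular": [0, 0, 0], "gripper": 70}, {"dp": [0, 0, 0], "angular": [0, 0, 0], "gripper": 70}, {"dp": [0, 0, 0], "angular": [0, 0, 0], "gripper": 70}]}}

```text
clock: 18.6
position: [0.5928, -0.076, 0.3713]
ee_rot: [0.496, 0.509, 0.489, -0.506]
contact_force: [-0.8, -0.7, -0.3]
width: 0.0698
```

Run:
```python
from h import *
go(.5,-.1,.35)
d=get_image('top');P=cloud(d);z=P[...,2];np.savez('top5.npz',**d)
u,v=np.meshgrid(np.arange(560),np.arange(420))
m=(u>190)&(u<260)&(v>140)&(v<220)&(z>.285)&(z<.32);p=P[m]
print(len(p),p.mean(0).round(4),np.ptp(p,0).round(3)) if len(p) else 0
p=p[p[:,2]>.3];q=p.mean(0)[:2]-C;print('theta',(-(np.arctan2(q[1],q[0])-YAW))%(2*np.pi)+2*np.pi,np.hypot(*q))
m=(u>240)&(u<300)&(v>175)&(v<212)&(z>.106)&(z<.125);p=P[m];print('post',len(p),p.mean(0).round(4) if len(p) else '')
cv2.imwrite('pics/t5c.png',cv2.resize(np.clip(d['image'][110:270,60:460]*1.5,0,255).astype('uint8'),None,fx=2,fy=2,interpolation=cv2.INTER_CUBIC))
```

```text
t 18.6 pos [ 0.5928 -0.076   0.3713] dp [ 0.17  -0.769  0.223] turn [-0.003  0.003 -0.007] F [-0.8 -0.7 -0.3] w 0.0698 q [-0.24  0.26  1.19 -0.    1.68  1.36]
63 [0.5985 0.1679 0.3045] [0.019 0.019 0.027]
theta 12.05938694109554 0.06042107171096664
post 29 [ 0.5451 -0.0107  0.1185]
```

View pics/t5c.png

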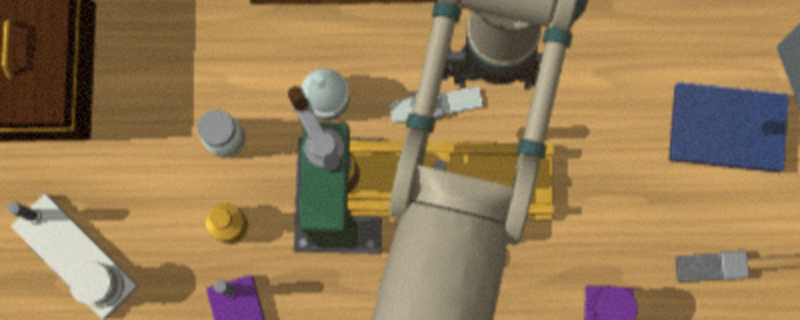

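The view shows the crank left at (298,98) and the bulb, vernier, jar, weight, logbook and brush in place. The robot is clear of everything, so I'm handing in.

```bash
python3 -c "
from h import *
print(get_state()['clock'],sign_off())"
```

```text
the job is handed in; nothing more can be done
18.65 None
```

The brass carriage is against the stop, the crank is wound half a turn past contact, and the cistern is left clamped. I handed the job in at 18.65 s with the robot clear of everything.

**Carriage:** I pushed it by its post until it stalled at about 15 N. In the last top view the post was at (0.545, -0.011), about 1 mm along the channel and 3 mm across it from the computed place. Earlier, the wrist view showed no gap at the stop but put the post about 4 mm short along the channel. I took that as error from the tilted hand.

**Crank:** I wound it clockwise from about 0.25 rad to 12.06 rad. The tool position and the top camera, read after release, agree on that angle. The target was 12.04 rad: contact at 8.90 plus 3.14.

**Half a turn:** I worked out the contact point from the cap's height (measured 99.8 mm, nominal 100 mm), because the spring force at the grip was too small to feel. The side view supports it: the pad stayed on the cap while its holder dropped about 13 mm.

**Bystanders:** The ones visible in the final view (bulb, vernier, jar, weight, logbook, brush) looked undisturbed. The spanner was hidden behind the arm there; the last pictures that show it, taken before the crank was wound, show nothing amiss.

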